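Charge a grinding jar from the ball dispenser

ROBOT

A 6-joint arm with a two-finger parallel gripper is mounted at the origin on the work surface; the furniture and walls round the work are solid. World frame = base frame: x ahead of the robot, y to its left, z up, the work surface at z = 0. Lengths are in m, angles in rad, forces in N, time in s.
With the tool pointing down it reaches from about 0.375 to 0.9 m from the base axis. Payload 3.1 kg.
Tool frame: the origin (TCP) lies at the very end of the fingers, on their centre line; the grasp point (between the pads) lies 19 mm behind it; x points along the fingers, y is the direction in which the jaws open and shut, and the axes are right-handed (so a half turn about x gives the same grasp; the last joint's range is limited). The gripper opens to 85 mm and grips with 20 to 120 N. Pads are 22 mm wide; open, the fingers measure 114 mm over their backs; the gripper's body (76 mm by 85 mm) begins 54 mm behind the grasp point. The pads swing forward as they close: fully open they stand 13 mm farther back than shut.
Start: joints at [-1.335, 0.527, 1.433, -0, 1.181, -0.178], TCP at [0.252, -0.572, 0.231] pointing down, gripper open.
Joint ranges: [-3.08, 3.08], [-0.75, 2.2], [0.22, 2.44], [-1.43, 4.57], [0, 2.65], [-2.85, 2.85]. Speed limits (rad/s): [2.79, 2.79, 3.14, 3.14, 3.14, 3.14].

INTERFACE

Orientations are given as a unit quaternion [x, y, z, w].
In Python, from station import sense, snapshot, camera_model, sign_off gives the robot as it stands.
- The arm moves only by the tool step_arm, never from a script. Its argument "increments" is one flat list of numbers, 5 for each row, row after row: the shift along the tool's x, y, z in units of 60 mm (1.0 is 60 mm), then the turn about the tool's x in units of 5 degrees (1.0 is 5 degrees), then the closure, from 0 (fully open) to 1 (shut). A call has exactly 5 rows; each row is the pose to reach, as a shift and turn from the pose measured when the call began, along the tool's axes at that moment; what a row does not reach only later rows make up. A row lasts 1/8 s, in which the tool goes at most 62.5 mm and 10.7 degrees, less where a joint would pass 70% of its speed; a pose out of reach is approached as far as the arm can. A call with a gripper value outside its range is refused whole. The fingers move at their own pace and stop on an object; "grip_force" is the grip in N (left out, the last holds). Time passes only in rows, so rows that repeat a pose let the fingers close, or fill a call up. It gives the time, the measured TCP pose, the force and the opening at its end, in the units of the state.
- sense(): the state, without advancing time (a new reading comes with each control period).
- snapshot(name): name is "side" or "top"; returns the picture (420x560x3 uint8, blue, green, red); there is no depth.
- camera_model(name): a dict with "vertical_fov" (degrees; the focal length in pixels is half the picture's height over the tangent of half this angle, whatever the lens; pixels are square), "cx", "cy" (the principal point, pixels), "R" (3x3) and "t" (3): a world point X has camera coordinates R X + t. Camera axes: x right, y down, z forward; pixel columns grow to the right and rows downward; lengths in m; the calibration is good to about 2 mm. A picture is of the moment at which its call begins. camera_model takes no time and is no camera call.
- sign_off(): hands the job in, once; it reports no verdict.
The state is a dict: "t": time; "q": joint angles; "qd": joint speeds; "tau": joint torques, N m; "tcp_pos": TCP position; "tool_rot": TCP orientation; "force": force on the tool from outside, world axes, zero at the start; "ft_torque": the same for the moment, N m; "finger_gap": opening from 0.0 (shut) to 1.0 (fully open).
Only numpy, scipy, OpenCV 4.12 (cv2) and the standard library are available. Lean on these libraries where they do the work, as an engineer would, in place of code of your own. Each camera call takes 0.05 s, during which the arm holds its last target. There are 200 camera calls.

TASK

Charge the steel grinding jar with one dose of three balls: push the jar along the bench until it is fully home in the black saddle under the mouth of the ball dispenser, then press the rocker's black paddle all the way down with the fingertips and keep it down until the three balls that this frees have run into the jar, and let it come up again by itself. Press it only once, so that the other three balls stay in the chute; do not lift or tip the jar, do not touch the balls, and leave everything else on the bench where it is.

Things in the scene. Friction and masses are not known exactly. Their poses are not given: they have to be found in the camera images.
- dispenser: Ball dispenser, fixed: grey base plate (x -127 to +67 mm, y +-43 mm) with a sloping open-topped steel chute and, above it, a rocker between two aluminium cheeks (pivot at x = 15 mm, 87 mm up). Origin on the bench under the base, on the centre line; +x points horizontally down the chute to its mouth, z up.
- mouth (a point): Middle of the chute floor at the mouth, 90 mm along the dispenser's +x, 60 mm above the bench. The chute is 26 mm wide and 3 mm thick under the floor, runs back to x = -86 mm and falls 8 degrees towards the mouth. Six balls wait in it in a row behind the gate, which is at x = 45 mm.
- dock (a point): Point on the bench 115 mm along the dispenser's +x: the centre of the jar's underside lies here when the jar is fully home, touching the black saddle, a fixed 24 mm high curved wall of 39 mm inner radius, about 60 degrees either side of the dispenser's -x direction, open on the other side. The jar goes in moving roughly towards the dispenser's -x.
- jar: Open steel grinding jar, loose, 76 mm outer diameter, 48 mm high, wall 6 mm, floor 8 mm thick, about 0.5 kg. Origin at the centre of its underside on the bench. It passes 9 mm under the mouth of the chute.
- rocker: The rocking lever of the dispenser: two parallel steel bars 166 mm long, 33 mm apart, one each side of the chute; gate and dark steel weight on the end by the mouth, black paddle on the other. Origin on the pivot; x, y, z along the dispenser's at rest. Press it only on the paddle.
- paddle (a point): Black ribbed finger paddle on the rocker's upper end, 46 mm along the lever x 42 mm across. This point is the centre of its top face. At rest it is about 152 mm above the bench at x = -84 mm of the dispenser, sloping up away from the mouth by 0.36 rad; fully down it is level, 113 mm up at x = -100 mm, on a firm stop. A spring lifts it; pressing takes 2 to 4 N.
- rocker_angle (a joint): Rocker angle, rad: 0 at rest (paddle up, gate shut), 0.36 paddle fully down, gate fully open; springs back to 0. Pressing the paddle lifts the gate and lowers a cross pin behind the third ball, so one press frees just three balls; they need about 1 s to run out. Let up sooner, some stay behind; pressed again, the next three go.
- jar_lid: Bystander: steel lid of the jar lying on the bench, 80 mm diameter, 24 mm high with its black knob. Origin at the centre of its underside.
- vial_2: Bystander: screw-cap vial, 28 mm diameter, 52 mm high. Origin at the centre of its underside.
- vial_4: Bystander: screw-cap vial, 27 mm diameter, 52 mm high. Origin at the centre of its underside.
- vial_5: Bystander: screw-cap vial, 28 mm diameter, 48 mm high. Origin at the centre of its underside.
- ball_1: White ceramic grinding ball, 20 mm diameter, number 1 in the queue from the gate (to be released). Origin at its centre.
- ball_2: White ceramic grinding ball, 20 mm diameter, number 2 in the queue from the gate (to be released). Origin at its centre.
- ball_3: White ceramic grinding ball, 20 mm diameter, number 3 in the queue from the gate (to be released). Origin at its centre.
- ball_4: White ceramic grinding ball, 20 mm diameter, number 4 in the queue from the gate (to stay in the chute). Origin at its centre.
- ball_5: White ceramic grinding ball, 20 mm diameter, number 5 in the queue from the gate (to stay in the chute). Origin at its centre.
- ball_6: White ceramic grinding ball, 20 mm diameter, number 6 in the queue from the gate (to stay in the chute). Origin at its centre.

How it is judged:
By the outcome, as a careful person would: the job done as asked, in the order asked, and still so for the second after the job is handed in, with the robot touching nothing.
It also fails if it takes over 58 s, if anything falls off the work surface, if the arm or the gripper's body presses on something with over 40 N, if the wrist force passes 120 N, or if a joint passes its speed limit or range.

## Working session

There is one attempt and no reset: what is moved stays moved. The work goes in short steps, Python scripts to look and compute and a tool call to move; the robot and the scene stay as the last step left them, time stands still between calls to the robot, and variables do not carry over. Pictures are saved under pics/ and viewed, about 8 in all and at most 12, crops included, and the job is handed in when it is done.

Besides the shell and the picture viewer there is one more tool, called as name(argument=value, ...), one argument or row to a line, values as JSON. step_arm: Moves the arm, as the interface text tells. Its arguments: {"type":"object","properties":{"increments":{"type":"array","items":{"type":"number"}},"grip_force":{"type":"number"}},"required":["increments"]}

```bash
mkdir -p pics; ls
python3 - <<'E'
from station import *
import cv2
for n in ("side","top"):
    cv2.imwrite(f"pics/{n}0.png",snapshot(n)); print(n,camera_model(n))
s=sense(); print({k:s[k] for k in("t","tcp_pos","tool_rot","force","finger_gap")})
E
```

```text
pics
side {'vertical_fov': 48.22867451442518, 'cx': 277.6935410070234, 'cy': 212.6775656581485, 'R': array([[ 0.98719287, -0.15868915, -0.01637021],
       [-0.08710004, -0.45016662, -0.88868644],
       [ 0.13365558,  0.87873077, -0.45822311]]), 't': array([-0.45138961,  0.17237148,  1.00725112])}
top {'vertical_fov': 56.819302006808535, 'cx': 277.1127136592154, 'cy': 206.37429527106084, 'R': array([[-0.17868084, -0.98389247, -0.00536279],
       [-0.95835817,  0.1752725 , -0.22545326],
       [ 0.22276171, -0.03514471, -0.97423923]]), 't': array([0.08338161, 0.45304627, 0.84892887])}
{'t': 0.1, 'tcp_pos': array([ 0.25175701, -0.57135992,  0.23044438]), 'tool_rot': array([-0.69193934, -0.1462804 ,  0.69196887, -0.14491747]), 'force': array([-0.03080334,  0.33933554,  1.10818596]), 'finger_gap': 1.0027381438539877}
```

View pics/side0.png

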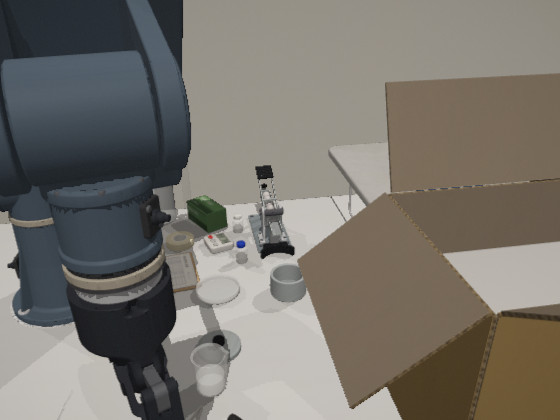

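View pics/top0.png

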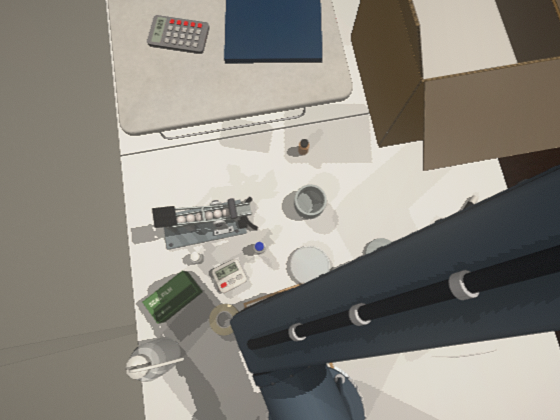

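The side view shows the dispenser at about (268,215) and the jar at (288,282). The top view shows the dispenser at about (205,222), with its mouth towards the jar at (310,201), and the paddle at (164,216). I'll enlarge both.

```bash
cat > h.py <<'E'
from station import *
import numpy as np, cv2
def f(m): return 210/np.tan(np.radians(m["vertical_fov"]/2))
def proj(n,X):
    m=camera_model(n); c=np.atleast_2d(X)@m["R"].T+m["t"]
    return c[:,:2]/c[:,2:]*f(m)+[m["cx"],m["cy"]]
def ray(n,u,v,z):
    m=camera_model(n); d=m["R"].T@np.array([(u-m["cx"])/f(m),(v-m["cy"])/f(m),1]); o=-m["R"].T@m["t"]
    return o+d*(z-o[2])/d[2]
def crop(n,x0,x1,y0,y1,k,name,im=None):
    im=snapshot(n) if im is None else im
    c=cv2.resize(im[y0:y1,x0:x1],None,fx=k,fy=k,interpolation=cv2.INTER_CUBIC)
    cv2.imwrite("pics/"+name,c)
E
python3 - <<'E'
from h import *
a=cv2.imread("pics/top0.png");b=cv2.imread("pics/side0.png")
crop("top",140,340,130,270,4,"topc.png",a)
crop("side",190,340,150,310,3.7,"sidec.png",b)
for u,v,z in((310,201,.048),(164,216,.152),(168,248,.0),(250,228,.0)): print(ray("top",u,v,z))
E
```

```text
[ 0.46041769 -0.07725829  0.048     ]
[0.45954398 0.23585857 0.152     ]
[0.41871195 0.2750867  0.        ]
[0.43135986 0.07330366 0.        ]
```

View pics/topc.png

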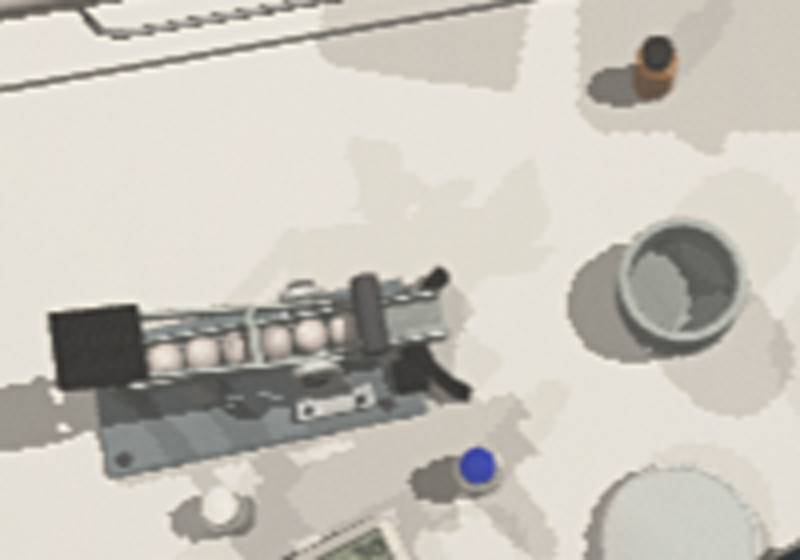

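View pics/sidec.png

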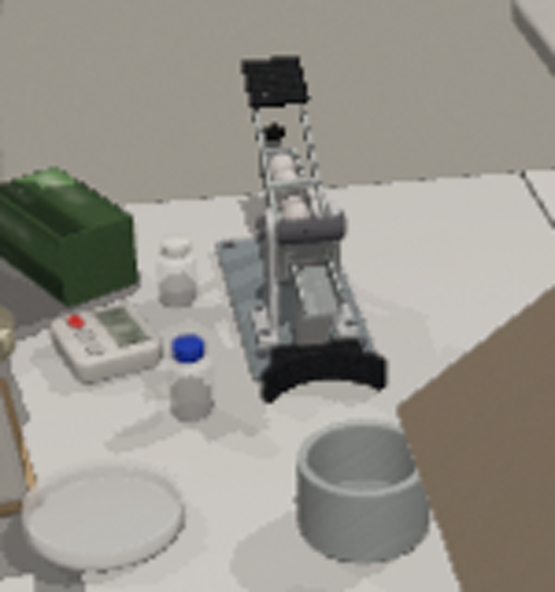

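```bash
cat > fit.py <<'E'
from h import *
from scipy.optimize import least_squares
T=lambda u,v:(u/4+139.6,v/4+129.6)
S=lambda u,v:(u/3.7+189.6,v/3.7+149.6)
c,s=np.cos(.36),np.sin(.36)
def pad(a,b): return (-.084+a*c,b,.152-a*s)
F=[("top",T(107,477),(-.127,-.043,.008)),("top",T(430,410),(.067,-.043,.008)),
("top",T(50,315),pad(-.023,.021)),("top",T(137,307),pad(.023,.021)),("top",T(145,380),pad(.023,-.021)),("top",T(60,390),pad(-.023,-.021)),
("top",T(443,318),(.09,0,.062)),
("side",S(242,62),pad(-.023,-.021)),("side",S(298,57),pad(-.023,.021)),("side",S(308,103),pad(.023,.021)),("side",S(250,107),pad(.023,-.021)),
("side",S(218,243),(-.127,-.043,.008)),("top",T(470,392),(.0955-.001,-.036,.024)),("top",T(440,272),(.0955-.001,.036,.024))]
def W(p,X):
    a=p[2];return np.array([p[0]+np.cos(a)*X[0]-np.sin(a)*X[1],p[1]+np.sin(a)*X[0]+np.cos(a)*X[1],X[2]])
res=lambda p:np.concatenate([proj(n,W(p,X))[0]-uv for n,uv,X in F])
r=least_squares(res,[.45,.15,-1.6],loss="soft_l1")
p=r.x
if __name__=="__main__":
    print(p,np.degrees(p[2])); print(res(p).reshape(-1,2).round(1))
    for n,X in dict(mouth=(.09,0,.06),dock=(.115,0,0),pad=(-.084,0,.152),paddown=(-.1,0,.113)).items(): print(n,W(p,X).round(4))
    J=ray("top",*T(681,281),.048); print("jar",J, "in disp", )
    d=J[:2]-p[:2];a=p[2];print(d@[np.cos(a),np.sin(a)],d@[-np.sin(a),np.cos(a)])
    # check jar in side
    th=np.linspace(0,6.28,200);
    for z in(0,.048):
        q=proj("side",np.c_[J[0]+.038*np.cos(th),J[1]+.038*np.sin(th),0*th+z]);q=(q-[189.6,149.6])*3.7;print(q.min(0),q.max(0))
    for n,uv,z in (("vial blue",T(478,465),.05),("lid?",T(678,540),.005),("vialw",T(220,505),.05),("vialbrown",T(658,55),.05)): print(n,ray("top",*uv,z))
E
python3 fit.py
```

```text
[ 0.46147304  0.15088091 -1.55067062] -88.84688182781781
[[ 0.1  0. ]
 [-0.6  0.7]
 [-0.6 -1.2]
 [ 0.6 -1.5]
 [ 1.5 -0.3]
 [-0.5 -0. ]
 [ 0.7 -0.2]
 [-1.2 -1.2]
 [-0.3 -1.2]
 [-0.1 -1.6]
 [-0.8 -1.3]
 [-1.4 -1. ]
 [-0.2 -1. ]
 [ 1.7  0.1]]
mouth [0.4633 0.0609 0.06  ]
dock [0.4638 0.0359 0.    ]
pad [0.4598 0.2349 0.152 ]
paddown [0.4595 0.2509 0.113 ]
jar [ 0.46319652 -0.07746026  0.048     ] in disp
0.22832960551792092 -0.0028720843474407017
[291.56494562 484.11181504] [423.42985575 564.13825178]
[289.398962  416.4507738] [424.22868029 493.50575382]
vial blue [0.37785955 0.05746206 0.05      ]
lid? [ 0.31893182 -0.04997964  0.005     ]
vialw [0.38167164 0.20482991 0.05      ]
vialbrown [ 0.60312059 -0.09131172  0.05      ]
```

```bash
cat >> h.py <<'E'
from scipy.spatial.transform import Rotation as Rt
def go(P,ydir=None):
    s=sense(); R=Rt.from_quat(s["tool_rot"]).as_matrix(); d=R.T@(np.array(P)-s["tcp_pos"])/.06
    a=0
    if ydir is not None:
        w=R.T@np.array(ydir,float); a=np.degrees(np.arctan2(w[2],w[1])); a=(a+90)%180-90
    print("t",s["t"],"tcp",s["tcp_pos"].round(4),"F",s["force"].round(1),"gap",round(s["finger_gap"],3)); print("R",R.round(3).tolist()); print("inc",d.round(3),"turn",round(a/5,3))
E
python3 - <<'E'
from h import *
go([.463,-.15,.23],[1,0,0])
for u,v in((425,170),(380,147),(350,35)):
  for z in(0,.15,.3): print(u,v,ray("top",u,v,z).round(3))
print(ray("side",218,345,.01),ray("side",210,380,.0))
for u,v in ((300,265),(345,395)): print([ray("side",u,v,z).round(3) for z in(0,.15,.3)])
E
```

```text
t 0.1 tcp [ 0.2518 -0.5714  0.2304] F [-0.   0.3  1.1] gap 1.003
R [[-0.0, 0.403, -0.915], [0.002, -0.915, -0.403], [-1.0, -0.002, -0.0]]
inc [ 0.019 -5.008 -6.052] turn -13.247
425 170 [ 0.498 -0.383  0.   ]
425 170 [ 0.46  -0.316  0.15 ]
425 170 [ 0.421 -0.249  0.3  ]
380 147 [ 0.578 -0.286  0.   ]
380 147 [ 0.527 -0.235  0.15 ]
380 147 [ 0.475 -0.183  0.3  ]
350 35 [ 0.91  -0.283  0.   ]
350 35 [ 0.805 -0.232  0.15 ]
350 35 [ 0.7   -0.181  0.3  ]
[ 0.31203558 -0.22672819  0.01      ] [ 0.29467847 -0.29673999  0.        ]
[array([0.512, 0.014, 0.   ]), array([ 0.466, -0.206,  0.15 ]), array([ 0.42 , -0.427,  0.3  ])]
[array([ 0.508, -0.366,  0.   ]), array([ 0.463, -0.493,  0.15 ]), array([ 0.418, -0.619,  0.3  ])]
```

step_arm(
  increments=[0,-0.85,-0.6,-2,0.4,0,-1.7,-1.2,-4,0.4,0,-2.5,-1.8,-6,0.4,0,-3.3,-2.4,-8,0.4,0,-3.3,-2.4,-10,0.4],
)

```text
t: 0.72
tcp_pos: [0.3033, -0.3263, 0.2303]
tool_rot: [0.564, 0.43, -0.563, 0.425]
force: [0.3, -1.2, -0.3]
finger_gap: 0.599
```

```bash
python3 -c "
from h import *
go([.40,-.18,.22],[1,0,0]);go([.463,-.14,.22],[1,0,0])"
```

```text
t 0.725 tcp [ 0.3033 -0.3263  0.2303] F [ 0.3 -1.2 -0.3] gap 0.599
R [[-0.003, 0.963, -0.27], [0.007, -0.27, -0.963], [-1.0, -0.004, -0.006]]
inc [ 0.185  0.894 -2.783] turn -3.133
t 0.725 tcp [ 0.3033 -0.3263  0.2303] F [ 0.3 -1.2 -0.3] gap 0.599
R [[-0.003, 0.963, -0.27], [0.007, -0.27, -0.963], [-1.0, -0.004, -0.006]]
inc [ 0.186  1.726 -3.708] turn -3.133
```

step_arm(
  increments=[0,0.35,-0.95,-1,0.4,0.1,0.7,-1.9,-2,0.4,0.1,0.9,-2.8,-3.1,0.4,0.15,1.7,-3.7,-3.1,0.4,0.15,1.73,-3.7,-3.1,0.4],
)

```text
t: 1.35
tcp_pos: [0.4654, -0.1383, 0.222]
tool_rot: [0.501, 0.503, -0.498, 0.499]
force: [-0.8, -0.0, -0.1]
finger_gap: 0.599
```

Run:
```python
from h import *
go([.464,-.142,.012],[1,0,0])
crop("top",220,460,110,290,3.3,"t1.png")
```

```text
t 1.35 tcp [ 0.4654 -0.1383  0.222 ] F [-0.8 -0.  -0.1] gap 0.599
R [[-0.001, 1.0, 0.002], [0.007, 0.002, -1.0], [-1.0, -0.001, -0.007]]
inc [ 3.5   -0.019  0.085] turn 0.026
```

View pics/t1.png

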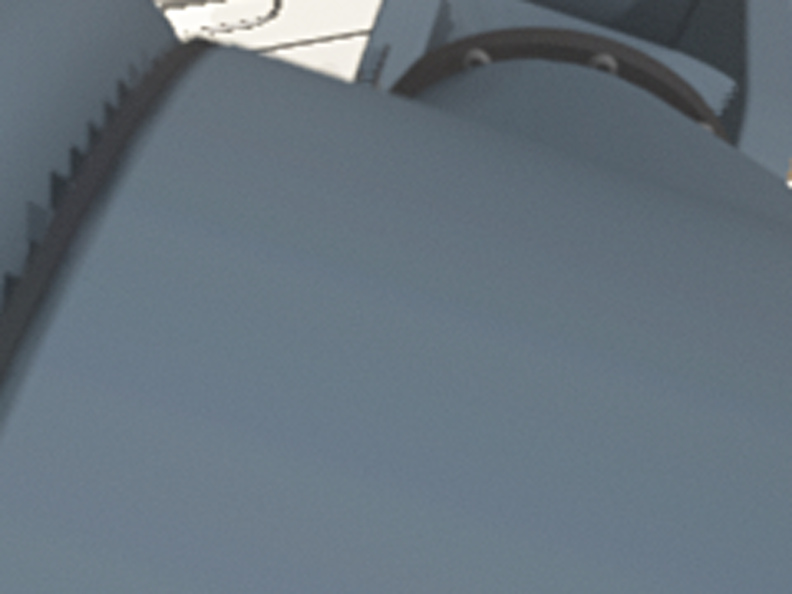

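The arm hides the top view, as expected. I'm going down behind the jar.

step_arm(
  increments=[0.9,0,0.08,0,0.4,1.8,0,0.08,0,0.4,2.6,0,0.08,0,0.4,3.2,0,0.08,0,0.4,3.45,0,0.08,0,0.4],
)

```text
t: 2.02
tcp_pos: [0.4629, -0.1429, 0.0131]
tool_rot: [0.501, 0.503, -0.499, 0.496]
force: [-0.4, -0.1, 0.1]
finger_gap: 0.603
```

Run:
```python
from h import *
go([.464,-.02,.014],[1,0,0])
crop("side",180,380,180,330,4,"s2.png")
```

```text
t 2.025 tcp [ 0.4629 -0.1429  0.0131] F [-0.4 -0.1  0.1] gap 0.603
R [[-0.005, 1.0, -0.001], [0.009, -0.001, -1.0], [-1.0, -0.005, -0.009]]
inc [ 0.003  0.016 -2.048] turn -0.01
```

View pics/s2.png

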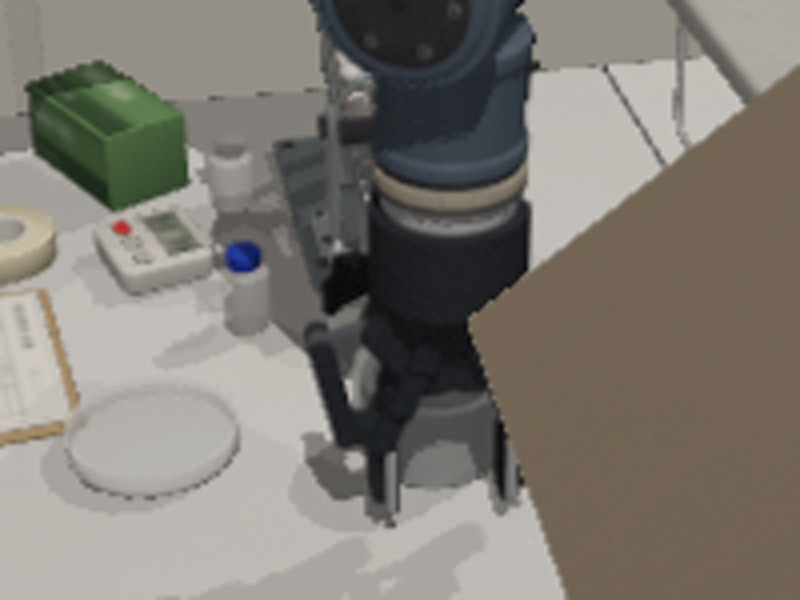

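step_arm(
  increments=[0,0.01,-0.3,0,0.4,0,0.01,-0.5,0,0.4,0,0.01,-0.7,0,0.4,0,0.01,-0.9,0,0.4,0,0.01,-1.1,0,0.4],
)

```text
t: 2.7
tcp_pos: [0.4646, -0.0765, 0.0139]
tool_rot: [0.501, 0.503, -0.499, 0.497]
force: [-0.0, -5.0, 4.8]
finger_gap: 0.6
```

step_arm(
  increments=[0,0,-0.15,0,0.4,0,0,-0.3,0,0.4,0,0,-0.45,0,0.4,0,0,-0.6,0,0.4,0,0,-0.7,0,0.4],
)

```text
t: 3.32
tcp_pos: [0.4643, -0.0338, 0.0142]
tool_rot: [0.501, 0.503, -0.499, 0.497]
force: [-0.1, -3.5, -0.2]
finger_gap: 0.603
```

Run:
```python
from h import *
go([.464,-.003,.013],[1,0,0])
crop("side",180,380,180,330,4,"s3.png")
```

```text
t 3.325 tcp [ 0.4643 -0.0338  0.0142] F [-0.1 -3.5 -0.2] gap 0.603
R [[-0.004, 1.0, 0.0], [0.008, 0.0, -1.0], [-1.0, -0.004, -0.008]]
inc [ 0.024 -0.006 -0.513] turn 0.003
```

View pics/s3.png

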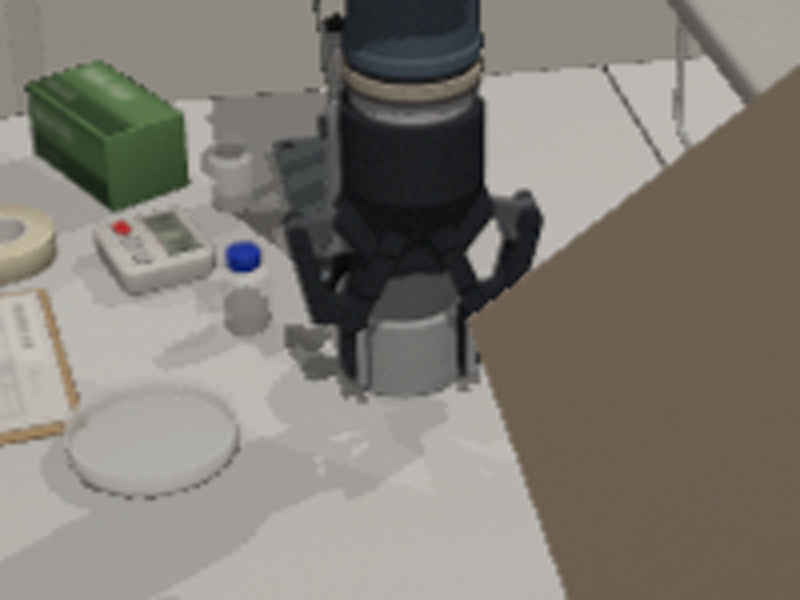

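step_arm(
  increments=[0,0,-0.1,0,0.4,0,0,-0.2,0,0.4,0,0,-0.3,0,0.4,0,0,-0.36,0,0.4,0,0,-0.4,0,0.4],
)

```text
t: 4.0
tcp_pos: [0.4639, -0.0088, 0.0143]
tool_rot: [0.501, 0.503, -0.499, 0.497]
force: [-0.1, -3.1, -0.8]
finger_gap: 0.598
```

step_arm(
  increments=[0,0,-0.04,0,0.4,0,0,-0.08,0,0.4,0,0,-0.12,0,0.4,0,0,-0.15,0,0.4,0,0,-0.17,0,0.4],
)

```text
t: 4.62
tcp_pos: [0.4664, -0.0005, 0.0147]
tool_rot: [0.501, 0.502, -0.498, 0.499]
force: [0.5, -14.9, -0.2]
finger_gap: 0.599
```

step_arm(
  increments=[0,0,-0.02,0,0.4,0,0,-0.04,0,0.4,0,0,-0.06,0,0.4,0,0,-0.06,0,0.4,0,0,-0.06,0,0.4],
)

```text
t: 5.25
tcp_pos: [0.4672, -0.0002, 0.0152]
tool_rot: [0.499, 0.502, -0.497, 0.502]
force: [-3.3, -20.7, 2.0]
finger_gap: 0.601
```

It's stalled firmly at 21 N. I'm backing off, then rising.

step_arm(
  increments=[0,0,0.2,0,0.4,0,0,0.5,0,0.4,0,0,0.8,0,0.4,-0.8,0,0.9,0,0.4,-1.7,0,0.9,0,0.4],
)

```text
t: 5.88
tcp_pos: [0.4666, -0.0548, 0.1171]
tool_rot: [0.499, 0.503, -0.498, 0.5]
force: [-0.3, -0.1, 0.5]
finger_gap: 0.6
```

step_arm(
  increments=[-0.9,0,0,0,0.6,-1.7,0,0.2,0,0.8,-2,0,0.8,0,1,-2,0,1.4,0,1,-2,0,1.4,0,1],
)

```text
t: 6.5
tcp_pos: [0.4674, -0.1413, 0.2373]
tool_rot: [0.5, 0.501, -0.499, 0.5]
force: [-0.4, 0.4, -0.1]
finger_gap: -0.005
```

Run:
```python
from h import *
go([.46,.245,.235],[1,0,0])
a=snapshot("side");b=snapshot("top")
k=4;c=cv2.resize(a[140:290,190:340],None,fx=k,fy=k,interpolation=cv2.INTER_CUBIC)
cv2.imwrite("pics/s4.png",c);cv2.imwrite("pics/t4.png",b)
```

```text
t 6.5 tcp [ 0.4674 -0.1413  0.2373] F [-0.4  0.4 -0.1] gap -0.005
R [[-0.0, 1.0, 0.002], [0.003, 0.002, -1.0], [-1.0, -0.0, -0.003]]
inc [ 0.055 -0.108 -6.438] turn 0.027
```

View pics/s4.png

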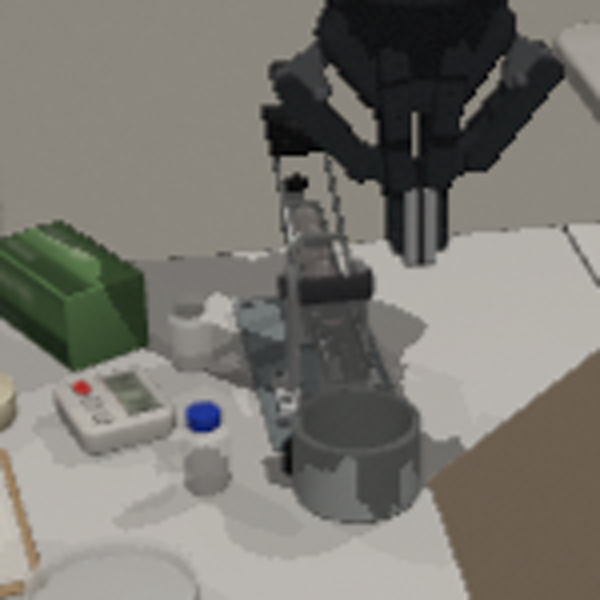

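Run:
```python
from fit import *
th=np.linspace(0,6.28,400)
im=cv2.imread("pics/s4.png").copy()
def cr(X): return (proj("side",X)-[190,140]+.5)*4-.5
D=W(p,(.115,0,0))
for z in(0,.048):
    q=cr(np.c_[D[0]+.038*np.cos(th),D[1]+.038*np.sin(th),0*th+z]); print(z,q.min(0),q.max(0))
    cv2.polylines(im,[q.astype(np.int32)],True,(0,0,255),1)
t=np.radians(np.linspace(120,240,60)); q=cr(np.array([W(p,(.115+.039*np.cos(a),.039*np.sin(a),.024)) for a in t])); cv2.polylines(im,[q.astype(np.int32)],False,(255,0,0),1)
q=cr(np.array([W(p,x) for x in((-.127,-.043,.008),(.067,-.043,.008),(.067,.043,.008))])); cv2.polylines(im,[q.astype(np.int32)],False,(0,255,0),1)
q=cr(np.array([W(p,pad(a,b)) for a,b in((-.023,-.021),(-.023,.021),(.023,.021),(.023,-.021))])); cv2.polylines(im,[q.astype(np.int32)],True,(0,255,0),1)
cv2.imwrite("pics/s4o.png",im)
```

```text
0 [288.78641219 454.95038259] [418.39145451 526.53126846]
0.048 [286.12384949 386.21645542] [418.37258292 454.86313559]
```

View pics/s4o.png

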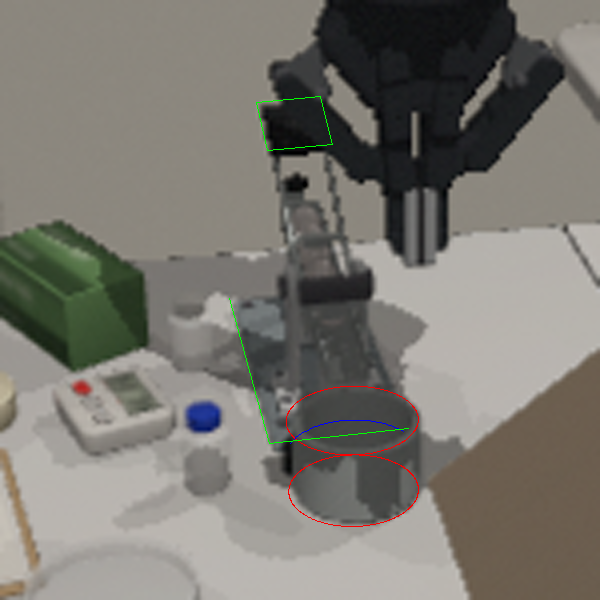

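The overlay shows the jar about 5 px to the right of the prediction. The dispenser has the same bias, so the jar is consistent with being home. One look from the top to confirm.

View pics/t4.png

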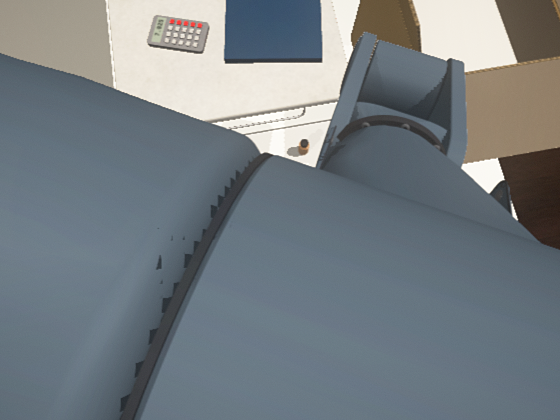

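step_arm(
  increments=[-0.2,0,-0.8,0,1,-0.2,0,-1.7,0,1,-0.2,-0.1,-2.6,0,1,-0.2,-0.1,-3.4,0,1,-0.2,-0.1,-4,0,1],
)

```text
t: 7.22
tcp_pos: [0.4576, 0.1041, 0.2492]
tool_rot: [0.498, 0.504, -0.498, 0.499]
force: [0.9, 0.3, -0.7]
finger_gap: -0.003
```

```bash
python3 -c "
from h import *
go([.461,.247,.22],[1,0,0])"
```

```text
t 7.225 tcp [0.4576 0.1041 0.2492] F [ 0.9  0.3 -0.7] gap -0.003
R [[-0.005, 1.0, 0.007], [0.006, 0.007, -1.0], [-1.0, -0.005, -0.006]]
inc [ 0.5    0.076 -2.378] turn 0.083
```

step_arm(
  increments=[0,0.07,-0.8,0,1,0,0.07,-1.6,0,1,0,0.07,-2.2,0,1,0.3,0.08,-2.4,0,1,0.5,0.08,-2.4,0,1],
)

```text
t: 7.85
tcp_pos: [0.4594, 0.2497, 0.2188]
tool_rot: [0.497, 0.506, -0.498, 0.499]
force: [0.2, 0.1, -0.3]
finger_gap: 0.001
```

Run:
```python
from h import *
go([.461,.247,.165],[1,0,0])
crop("side",190,340,90,290,3,"s5.png")
crop("top",120,340,130,270,3.6,"t5.png")
a=cv2.imread("pics/s5.png");b=cv2.imread("pics/t5.png");b=cv2.resize(b,None,fx=.44,fy=.44)
o=np.zeros((600,800,3),np.uint8);o[:600,:450]=a;o[:b.shape[0],450:450+b.shape[1]]=b;cv2.imwrite("pics/c5.png",o)
```

```text
t 7.85 tcp [0.4594 0.2497 0.2188] F [ 0.2  0.1 -0.3] gap 0.001
R [[-0.008, 1.0, 0.011], [0.005, 0.011, -1.0], [-1.0, -0.008, -0.005]]
inc [0.896 0.033 0.05 ] turn 0.122
```

View pics/c5.png

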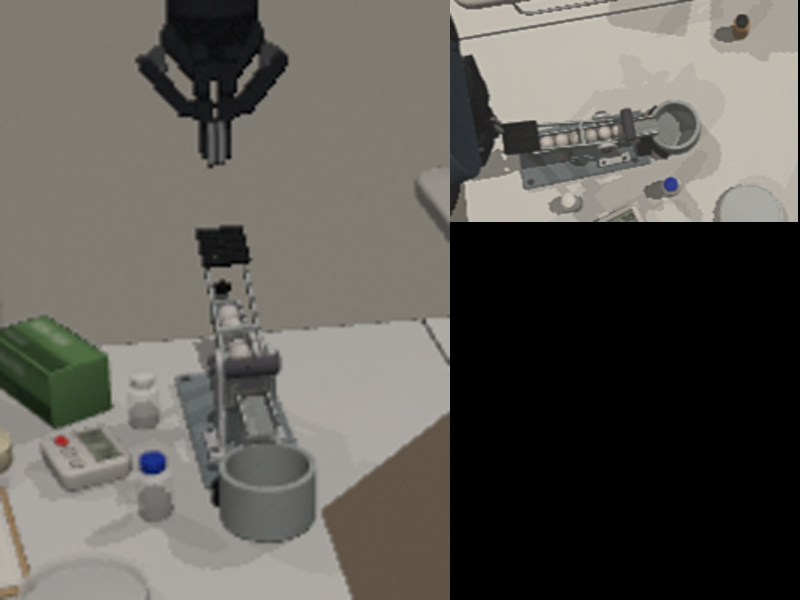

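Run:
```python
from fit import *
im=cv2.imread("pics/t5.png");th=np.linspace(0,6.28,300)
D=W(p,(.115,0,0)); cr=lambda X:(proj("top",X)-[120,130]+.5)*3.6-.5
q=cr(np.c_[D[0]+.038*np.cos(th),D[1]+.038*np.sin(th),0*th+.048]);cv2.polylines(im,[q.astype(np.int32)],True,(0,0,255),1)
print(q.min(0),q.max(0))
cv2.imwrite("pics/t5o.png",im)
```

```text
[453.97659849 225.75446   ] [571.43167578 340.32758229]
```

View pics/t5o.png

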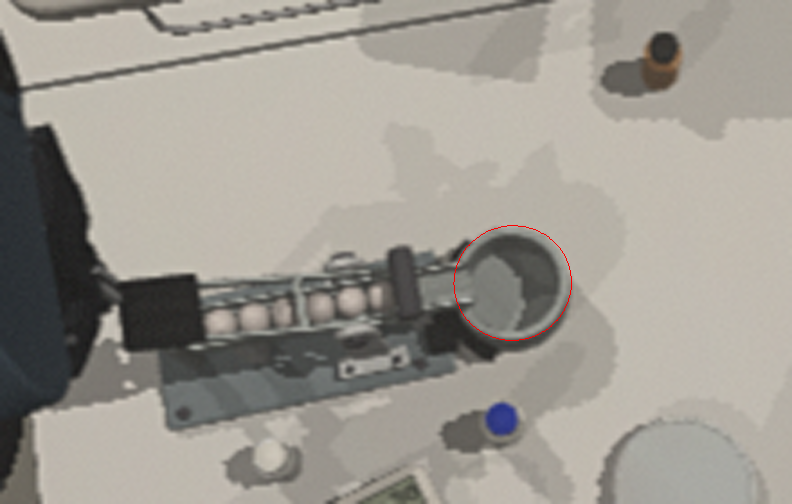

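The jar matches the predicted home circle within about 1 mm. I'm moving down close above the paddle.

step_arm(
  increments=[0.2,0.02,0.06,0.1,1,0.4,0.03,0.13,0.1,1,0.6,0.03,0.13,0.1,1,0.75,0.03,0.13,0.1,1,0.8,0.03,0.13,0.1,1],
)

```text
t: 8.57
tcp_pos: [0.4602, 0.2403, 0.1694]
tool_rot: [0.498, 0.504, -0.502, 0.496]
force: [-0.6, -0.2, 0.5]
finger_gap: -0.001
```

step_arm(
  increments=[0.2,0.02,-0.03,0,1,0.45,0.02,-0.03,0,1,0.7,0.02,-0.03,0,1,0.9,0.02,-0.03,0,1,0.96,0.02,-0.03,0,1],
)

```text
t: 9.2
tcp_pos: [0.4605, 0.2425, 0.1116]
tool_rot: [0.498, 0.504, -0.502, 0.496]
force: [-3.4, 1.4, 18.8]
finger_gap: 0.003
```

On the stop with 19 N. I'm holding it down.

step_arm(
  increments=[0.02,0,0,0,1,0.02,0,0,0,1,0.02,0,0,0,1,0.02,0,0,0,1,0.02,0,0,0,1],
)

```text
t: 9.82
tcp_pos: [0.4604, 0.2425, 0.1119]
tool_rot: [0.498, 0.504, -0.502, 0.496]
force: [-2.7, -1.1, 14.2]
finger_gap: 0.0
```

step_arm(
  increments=[0.02,0,0,0,1,0.02,0,0,0,1,0.02,0,0,0,1,0.02,0,0,0,1,0.02,0,0,0,1],
)

```text
t: 10.45
tcp_pos: [0.4604, 0.2424, 0.112]
tool_rot: [0.498, 0.504, -0.502, 0.496]
force: [-3.2, -1.4, 13.6]
finger_gap: 0.001
```

step_arm(
  increments=[0.02,0,0,0,1,0.02,0,0,0,1,0.02,0,0,0,1,0.02,0,0,0,1,0.02,0,0,0,1],
)

```text
t: 11.08
tcp_pos: [0.4604, 0.2424, 0.1121]
tool_rot: [0.498, 0.504, -0.502, 0.496]
force: [-2.3, -0.6, 13.0]
finger_gap: 0.001
```

Run:
```python
from h import *
go([.461,.242,.22])
crop("top",120,340,130,270,2,"t6.png");crop("side",190,340,130,290,2.4,"s6.png")
a=cv2.imread("pics/s6.png");b=cv2.imread("pics/t6.png")
o=np.zeros((400,800,3),np.uint8);o[:a.shape[0],:a.shape[1]]=a;o[:b.shape[0],360:360+b.shape[1]]=b;cv2.imwrite("pics/c6.png",o)
for c in (b,):
    m=cv2.inRange(c,(150,150,165),(255,255,255))
```

```text
t 11.075 tcp [0.4604 0.2424 0.1121] F [-2.3 -0.6 13. ] gap 0.001
R [[-0.011, 1.0, 0.0], [0.004, 0.0, -1.0], [-1.0, -0.011, -0.004]]
inc [-1.799 -0.009  0.   ] turn 0.0
```

Run:
```python
from h import *
b=snapshot("top");cv2.imwrite("pics/t7.png",b);a=cv2.imread("pics/t5.png")
a=cv2.resize(a,(220,140),interpolation=cv2.INTER_AREA); n=b[130:270,120:340]
for nm,i in(("before",a),("now",n)):
    i=i.astype(int); m=((i.min(2)>140)&(i[...,2]-i[...,0]>8)).astype(np.uint8)  # pinkish white
    print(nm)
    for y in range(64,96): print("".join("#" if m[y,x] else "." for x in range(50,162)))
```

```text
before
######################################################################################............##############
####################################################################################................############
###############################################################################.###..................###########
##############################################################################........................##########
############################################################....#############...........................########
##########################################################.......####.#####..............................#######
###########################################......########..............###...............................#######
##########################################.......########.................................................######
#########################################...###....###....................................................######
########################################...###..............................
[... 5442 characters left out ...]
.................#####
........#####....####.............................#.......................................................######
.........####.................................#######.....................................................######
..............................................#..........................................................#######
........................................................................................................########
.......................................................................................................#########
.....................................................................................................###########
```

The chute front is empty, three balls remain behind the pin, and balls are visible in the jar. I'm releasing the paddle straight up.

step_arm(
  increments=[-0.2,0,0,0,1,-0.5,0,0,0,1,-0.9,0,0,0,1,-1.5,0,0,0,1,-2,0,0,0,1],
)

```text
t: 11.85
tcp_pos: [0.4615, 0.2418, 0.2331]
tool_rot: [0.498, 0.504, -0.502, 0.496]
force: [1.1, 0.1, 0.5]
finger_gap: -0.002
```

step_arm(
  increments=[-0.3,0,0,0,1,-0.3,0,0,0,1,-0.3,0,0,0,1,-0.3,0,0,0,1,-0.3,0,0,0,1],
)

```text
t: 12.48
tcp_pos: [0.4613, 0.2416, 0.2502]
tool_rot: [0.498, 0.504, -0.502, 0.496]
force: [-0.4, -0.1, 0.2]
finger_gap: -0.001
```

Run:
```python
from h import *
go([.461,.242,.22])
crop("top",140,290,170,250,5.3,"t8.png");crop("side",190,340,150,290,2.2,"s8.png")
a=cv2.imread("pics/s8.png");b=cv2.resize(cv2.imread("pics/t8.png"),None,fx=.58,fy=.58)
o=np.zeros((320,800,3),np.uint8);o[:a.shape[0],:a.shape[1]]=a;o[:b.shape[0],335:335+b.shape[1]]=b[:,:465];cv2.imwrite("pics/c8.png",o)
```

```text
t 12.475 tcp [0.4613 0.2416 0.2502] F [-0.4 -0.1  0.2] gap -0.001
R [[-0.013, 1.0, 0.0], [0.003, 0.0, -1.0], [-1.0, -0.013, -0.003]]
inc [ 0.504  0.001 -0.004] turn 0.0
```

The viewer limit is reached, so I'll check numerically.

Run:
```python
from h import *
b=snapshot("top"); a=cv2.resize(cv2.imread("pics/t5.png"),(220,140),interpolation=cv2.INTER_AREA)
n=b[130:270,120:340]; h=cv2.imread("pics/t7.png")[130:270,120:340]
r=np.s_[74:100,30:58]
print("paddle diff rest-now",np.abs(a[r].astype(int)-n[r]).mean(),"rest-pressed",np.abs(a[r].astype(int)-h[r]).mean())
i=n.astype(int); m=(i.min(2)>140)&(i[...,2]-i[...,0]>8)
for y in range(62,96): print("".join("#" if m[y,x] else "." for x in range(50,162)))
print("jar interior brightness rows")
for y in range(68,92): print(" ".join(f"{v:3d}" for v in i[y,128:156].mean(1).astype(int)))
```

```text
paddle diff rest-now 5.3800366300366305 rest-pressed 40.211080586080584
################################################################################################################
#########################################################################################......#################
######################################################################################............##############
####################################################################################................############
###############################################################################.###...................##########
##############################################################################........................##########
############################################################....#############..........................#########
##########################################################.......####.#####..............................#######
###########################################......########..............###...............................#######
###########
[... 4830 characters left out ...]
  90  83  71  80 115 148 136
 84 109 114  79  83  97 105 103  84  67  68  77  92 105 114 119 109  84  70  72  79  85  84  88 111 141 149 120
 94 129 127  95  76  80 101 122 106  77  66  67  68  73  88 104  94  71  71  74  70  73  81 105 137 152 133  93
 73 110 130 125 115 121 120 126 124 108  82  81  79  79  99 118 100  73  72  69  70  75 100 135 150 140 105  84
 52  82 110 131 132 124 115 120 123 123 121 123 121 123 123 104  72  67  69  73  82 103 135 151 140 111  80  91
 43  55  79 110 131 134 126 109 115 123 122 120 123 131 130  98  69  71  82 102 129 148 150 138 102  79  82 111
 39  42  56  76 105 127 132 131 130 127 122 118 128 140 120  88  87 102 129 150 150 146 129  91  74  81 106 142
```

Three balls are in the jar, the other three have rolled forward to the shut gate, and the paddle is back at rest. I'm handing in the job.

```bash
python3 -c "
from station import *
print(sign_off())"
```

```text
the job is handed in; nothing more can be done
None
```

I handed in the job at about 12.6 s on the robot's clock: the jar is home under the mouth and holds three balls, and the other three are still in the chute.

**Jar:** I slid it along the bench with two half-open fingers until it stalled against the saddle at about 21 N. The push had taken about 3 N before that. The top view showed it within about 1 mm of the computed dock circle.

**Paddle:** I pressed it once with closed fingertips onto its stop and held it there for about 2 s with 13–19 N. I then lifted straight up, and the gripper ended clear of everything.

**Last checks:**
- The final top picture, compared pixel by pixel, shows three balls in the jar. The other three have moved forward to the shut gate, and the paddle is back at its rest position.
- I had used up the 12 viewings, so I checked that picture only by numbers, not by eye.
- The side-camera overlay was off by 1–2 mm throughout, in line with the stated calibration, and it did not contradict the top view.
- I did not run a separate final check on the lid and vials. The lid was hidden or out of frame in most views, but no unexpected force appeared away from the jar and paddle.

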